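# Load a glider into the curved drying-rail track

### The job

Load the loose glider into the curved hanger-rail track on the laundry counter: set its foot down into the open loading notch, slide it under the lips and round the corner, and press its post against the black buffer of the end stop with about 10 N (no less than 5, no more than 15) for half a second, then let go and leave it there, upright. Work gently by feel, for the buffer's setting is not known: never force the glider against the track with more than 25 N, and leave the bottle, the jar and the brush where they stand.

Things in the scene. Friction and masses are not known exactly. Their poses are not given: they have to be found in the camera images.
- glider: Sizes in mm. Loose upright glider, about 120 g. White foot 59 long (its x), 27 wide, 10 high: two 27 discs, centres 32 apart, joined by a narrower waist, the same either way round (half turn). In its middle a steel neck of 12 diameter, then from height 20 to 70 a round steel post of 16 diameter to grip or push. Origin: centre of the foot's underside; z up the post.
- track: Sizes in mm. Rigid fixed aluminium T-slot track, slot upward. Origin: on the counter at the centre of the bend's arc, inside the corner; z up. Centre line: entry leg at y = -90 from x = -150 (closed end) to 0, heading +x; arc of radius 90 about the origin, turning left 90 degrees; exit leg at x = 90 from y = 0 to 140, heading +y. 38 wide outside, 22 high with lips; stands on the counter.
- notch (a point): (mm) Middle of the loading notch, on the track floor (6 above the counter), at x = -110, y = -90 of the track; axes as the track's. Here, from x = -150 to -70, the lips are missing, so that the foot goes in from above, long way along the track: channel 30 wide, side walls 18 high above the counter.
- exit (a point): (mm) Where the bend ends and the exit leg begins, centre line, on the track floor (6 above the counter), at x = 90, y = 0 of the track; axes as the track's. Beyond the notch the whole way is a channel 30 wide and 12 high under two lips, top 22 above the counter, with a slot 20 wide between them through which neck and post stand out; the foot cannot lift out.
- stop: (mm) Fixed steel block on the lips across the exit leg, 95 to 125 past its start: 38 (x) by 18 (y), from 22 to 60 above the counter; axes as the track's. Origin: at counter height under its middle. From its -y face, 45 above the counter, a rigid black buffer of 10 diameter points at the glider's post, screwed out 10 to 26: not measured, to be felt. The foot passes under the block.
- detergent: Bystander: white detergent bottle, 68 diameter, 190 high (mm); origin at the centre of its underside.
- jar: Bystander: glass jar with a steel cap, 64 diameter, 90 high (mm); origin at the centre of its underside.
- brush: Bystander: brush with a wooden handle lying on the counter; origin at the underside near its middle, x along it.
Not all that is in view belongs to the job. Of the things that look like the glider, the smallest one is meant.

How it is judged:
By the outcome, as a careful person would: the job done as asked, in the order asked, and still so for the second after the job is handed in, with the robot touching nothing.
It also fails if it takes over 72 s, if anything falls off the work surface, if the arm or the gripper's body presses on something with over 40 N, if the wrist force passes 120 N, or if a joint passes its speed limit or range.

### The arm

A 6-joint arm with a two-finger parallel gripper is mounted at the origin on the work surface. World frame = base frame: x ahead of the robot, y to its left, z up, the work surface at z = 0. Lengths are in mm, angles in rad, forces in N, time in s.
With the tool pointing down it reaches from about 250 to 800 mm from the base axis. Payload 3.9 kg.
Tool frame: the origin (TCP) lies midway between the tips of the shut fingers; the grasp point (between the pads) lies 19 mm behind it (manip.grip_depth is the distance from the TCP to the grasp point, in mm); z points along the fingers, y is the line along which they close (so a half turn about z gives the same grasp; the last joint's range is limited). The gripper opens to 85 mm and grips with 20 to 120 N. Pads are 22 mm wide; open, the fingers measure 114 mm over their backs; the gripper's body (76 mm by 85 mm) begins 54 mm behind the grasp point. The pads swing forward as they close: fully open they stand 13 mm farther back than shut.
Start: joints at [1.308, 0.26, -0.138, 1.173, 0, 1.571], TCP at [136.383, 506.966, 231.304] pointing down, gripper open.
Joint ranges: [-2.78, 2.78], [-0.83, 1.72], [-1.28, 1.37], [-1.9, 2.12], [-1.57, 1.48], [-3.14, 3.14]. Speed limits (rad/s): [2.57, 2.57, 3.14, 3.14, 3.14, 3.14].

### API

Orientations are given as a unit quaternion [w, x, y, z].
In Python, from rig import manip gives the robot as it stands. The module is installed in compiled form; this text tells all that it offers.
- The arm moves only by the shell command python3 -m creep 'ROWS' [OPENING] [FORCE]. ROWS is JSON, a list of rows, each an object with "offset": the shift along the tool's x, y, z scaled (see below), a list of three; "turn": the turn, a rotation vector about the tool's x, y, z scaled (see below), a list of three. In form: [{"offset": [tx, ty, tz], "turn": [rx, ry, rz]}, ...]. A call has 1 to 12 rows; each row is the pose to reach, as a shift and turn from the pose commanded when the call began, along the tool's axes at that moment; what a row does not reach only later rows make up. The controller multiplies each number of a shift by 0.6 m and each number of a turn by 45 degrees. A row lasts 1/8 s, in which the tool goes at most 62.5 mm and 10.7 degrees, less where a joint would pass 70% of its speed; a pose out of reach is approached as far as the arm can. A call with a number of a shift or a turn outside -1 to 1 is refused whole. A call with a gripper value outside its range is refused whole. OPENING is the opening in per cent of the stroke, from 0 (shut) to 100 (fully open), set as the call begins (- or left out, the last holds). The fingers move at their own pace and stop on an object; FORCE is the grip in N (left out, the last holds). Time passes only in rows, so rows that repeat a pose let the fingers close. It gives the time, the measured TCP pose, the force, the opening and the grip force at its end, in the units of the state.
- manip.read_state(): the state, without advancing time (a new reading comes with each control period).
- manip.get_image(name): name is "scene" or "top" or "wrist"; returns the picture (384x512x3 uint8, red, green, blue); there is no depth.
- manip.get_calibration(name): a dict with "mtx" (3x3 intrinsics, pixels), "eye" and "orientation" of the camera in the world. Camera axes: x right, y down, z forward; pixel columns grow to the right and rows downward; lengths in mm; the calibration is good to about 2 mm. A picture is of the moment at which its call begins: read the wrist's pose just before it. get_calibration takes no time and is no camera call; for the wrist camera it gives the pose at the moment of the call.
- manip.finish_job(): hands the job in; it is judged then, once.
Trained networks look in the newest picture that a camera, given by its name, has taken for a name from the list of things; names that differ only in an ending like _2 or _b are one class to them, and where a whole thing is asked for, a point or a joint stands for the part that bears it (a point fixed in the world has none). Each returns a list of dicts, best first, with "conf" (0 to 1); they miss things now and then, are a little off and sometimes report something else, mostly with a low value. They report only what shows in the picture. A call takes as long as a camera call. They do not tell look-alikes from the thing itself.
- manip.spot_in(camera, query): "rect" ([left, top, width, height] in pixels, round what is visible of it).
- manip.mark_of(camera, query): "pixel" ([row, column] in pixels: a listed point, or the origin of a listed thing).
The state is a dict: "clock": time; "q": joint angles; "dq": joint speeds; "tau": joint torques, N m; "ee_pos": TCP position; "ee_rot": TCP orientation; "ft_force": force on the tool from outside, world axes, zero at the start; "torque": the same for the moment, N m; "grip_width": finger opening in mm; "grip_force": force on a finger pad.
Only numpy, scipy, OpenCV 4.12 (cv2) and the standard library are available. Lean on these libraries where they do the work, as an engineer would, in place of code of your own. Each camera call takes 0.05 s, during which the arm holds its last target. There are 200 camera calls.

## Working session

There is one attempt and no reset: what is moved stays moved. The work goes in short steps, Python scripts to look and compute and a shell command to move; the robot and the scene stay as the last step left them, time stands still between calls to the robot, and variables do not carry over. Pictures are saved under pics/ and viewed, at most 10 in all, crops included, and the job is handed in when it is done.

```bash
mkdir -p pics; cat > h.py <<'E'
from rig import manip
import numpy as np, cv2
from scipy.spatial.transform import Rotation as R
def rot(q): return R.from_quat([q[1],q[2],q[3],q[0]])
def ray(c,px):  # px=[row,col]
    k=manip.get_calibration(c); d=np.linalg.inv(np.array(k['mtx']))@np.array([px[1],px[0],1.])
    o=np.array(k['orientation']); M=rot(o).as_matrix() if o.size==4 else o.reshape(3,3)
    return np.array(k['eye']),M@d
def at(c,px,z):
    e,d=ray(c,px); return e+d*(z-e[2])/d[2]
def proj(c,p):
    k=manip.get_calibration(c); o=np.array(k['orientation']); M=rot(o).as_matrix() if o.size==4 else o.reshape(3,3)
    v=np.array(k['mtx'])@(M.T@(np.array(p,float)-np.array(k['eye']))); return v[:2]/v[2]
def save(c,n):
    im=manip.get_image(c); cv2.imwrite('pics/'+n,im[:,:,::-1]); return im
E
python3 - <<'E'
from h import *
np.set_printoptions(precision=1,suppress=True)
a=save('top','t1.png');b=save('scene','s1.png')
cv2.imwrite('pics/both.png',cv2.resize(np.hstack([a,b])[:,:,::-1],(800,300),interpolation=cv2.INTER_AREA))
Z=dict(glider=0,track=0,notch=6,exit=6,stop=0,detergent=0,jar=0,brush=0)
for n,z in Z.items():
  for c in('top','scene'):
    for d in manip.mark_of(c,n): print(n,c,np.round(d['conf'],2),np.array(d['pixel']),at(c,d['pixel'],z)[:2])
print(manip.get_calibration('top'))
s=manip.read_state();print(s)
E
```

```text
glider top 0.81 [162.1 213.1] [664.5 163.9]
glider top 0.76 [167.8 151.1] [642.3 368.9]
glider top 0.72 [225.5 373.2] [ 459.3 -359.9]
glider top 0.58 [182.9 187.1] [592.4 246.9]
glider scene 0.82 [276.1 392.6] [648.9 362.6]
glider scene 0.69 [250.4 298.5] [663.9 162.9]
glider scene 0.65 [221.2 424.6] [418.3 383.9]
glider scene 0.64 [246.8 346.5] [602.  250.7]
glider scene 0.16 [191.9 233.7] [520.7 -84.2]
track scene 0.94 [207.8 255.1] [560.8   1.1]
notch top 0.61 [217.  220.3] [479.7 133.3]
notch scene 0.81 [204.6 313.4] [486.4 126.3]
exit top 0.8 [202.6 288.8] [529.7 -87.5]
exit top 0.3 [181.8 188.8] [594.8 240.4]
exit scene 0.89 [191.4 231.2] [530.1 -86.1]
stop top 0.52 [169.7 295.9] [ 641.9 -111.4]
stop scene 0.76 [212.8 197.6] [ 647.7 -111.7]
detergent top 0.75 [225.8 375.5] [ 458.4 -367.3]
detergent scene 0.96 [160.5 164.3] [ 464.9 -355.7]
jar top 0.78 [180.3 368.4] [ 608.9 -350.2]
jar scene 0.65 [181.1 128.6] [ 609.4 -364.8]
brush top 0.83 [231.2 138.9] [431.1 394.3]
brush scene 0.82 [219.8 424.5] [412.4 382.6]
{'mtx': array([[411.8,   0. , 261.1],
       [  0. , 411.8, 195.3],
       [  0. ,   0. ,   1. ]]), 'eye': array([ 288.7,   -1.8, 1321.3]), 'orientation': array([-0.1,  0.7, -0.7,  0.1])}
{'clock': 0.9, 'q': array([ 1.3,  0.3, -0.1,  1.2, -0. ,  1.6]), 'dq': array([-0.,  0.,  0.,  0., -0., -0.]), 'tau': array([  0. , -40.6,  25.4,   0. ,  -0. ,  -0. ]), 'ee_pos': array([136.4, 507. , 231.3]), 'ee_rot': array([0. , 0.1, 1. , 0. ]), 'ft_force': array([-0.2, -0.4,  0.1]), 'torque': array([-0., -0., -0.]), 'grip_force': 0.0, 'grip_width': 85.60472017812022}
```

View pics/t1.png

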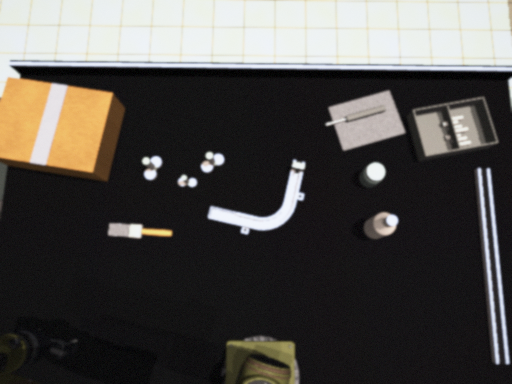

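View pics/s1.png

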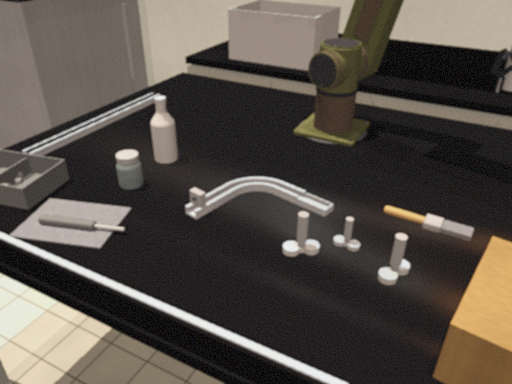

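The top view shows three gliders at about (162,210), (183,187) and (167,151) as (row, col). The middle one is clearly the smallest, at world (597,249). The track runs from the notch end at (213,210) to the stop at (165,298). Its yaw is about -102°.

```bash
cat >> h.py <<'E'
def yaw():
    v=rot(manip.read_state()['ee_rot']).as_matrix()[:,0]; return np.degrees(np.arctan2(v[1],v[0]))
def go(p,yawdeg,base=None):  # prints offset/turn to bring TCP to p, tool down, tool x at yaw; base=(pos,R) if known
    s=manip.read_state(); P=np.array(s['ee_pos']) if base is None else np.array(base[0],float)
    Rm=rot(s['ee_rot']) if base is None else down(base[1])
    T=down(yawdeg)
    print('offset',np.round(Rm.inv().apply(np.array(p)-P)/600,4),'turn',np.round((Rm.inv()*T).as_rotvec(degrees=True)/45,4))
def down(y):
    c,s=np.cos(np.radians(y)),np.sin(np.radians(y)); return R.from_matrix(np.array([[c,s,0],[s,-c,0],[0,0,-1]]))
E
python3 - <<'E'
from h import *
np.set_printoptions(precision=2,suppress=True)
s=manip.read_state();print(yaw(),rot(s['ee_rot']).as_matrix())
k=manip.get_calibration('wrist');o=rot(s['ee_rot']).inv()
print('cam in tool',o.apply(k['eye']-s['ee_pos']),(o*rot(k['orientation'])).as_matrix(),k['mtx'])
t=cv2.imread('pics/t1.png')[140:240,140:310];cv2.imwrite('pics/c.png',cv2.resize(t,None,fx=4.5,fy=4.5,interpolation=cv2.INTER_CUBIC))
go([540,235,231],150)
E
```

```text
164.94192158857624 [[-0.97  0.26  0.  ]
 [ 0.26  0.97  0.  ]
 [-0.    0.   -1.  ]]
cam in tool [  83.52    0.46 -143.48] [[-0.   -0.95 -0.32]
 [ 1.   -0.   -0.  ]
 [ 0.   -0.32  0.95]] [[342.03   0.   254.88]
 [  0.   342.03 190.26]
 [  0.     0.     1.  ]]
offset [-0.77 -0.26  0.  ] turn [0.   0.   0.33]
```

View pics/c.png

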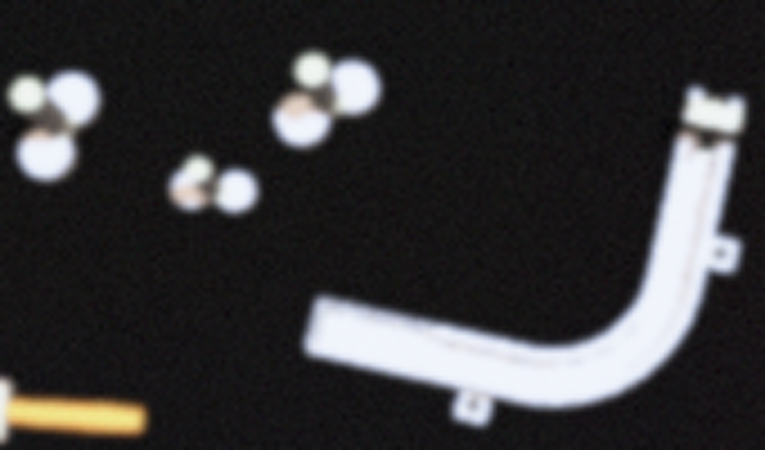

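Crop: the small glider's discs are at (188,188) and (237,190) in crop pixels, so its foot lies nearly along world y. The notch is the wide left end of the track.

```bash
python3 -m creep '[{"offset":[-0.2,-0.05,0],"turn":[0,0,0.1]},{"offset":[-0.35,-0.09,0],"turn":[0,0,0.3]},{"offset":[-0.5,-0.13,0],"turn":[0,0,0.5]},{"offset":[-0.65,-0.165,0],"turn":[0,0,0.7]},{"offset":[-0.8,-0.205,0],"turn":[0,0,0.9]},{"offset":[-0.853,-0.217,0],"turn":[0,0,1]},{"offset":[-0.853,-0.217,0],"turn":[0,0,1]},{"offset":[-0.853,-0.217,0],"turn":[0,0,1]},{"offset":[-0.853,-0.217,0],"turn":[0,0,1]},{"offset":[-0.853,-0.217,0],"turn":[0,0,1]}]' 60
python3 -m creep '[{"offset":[0,0,0],"turn":[0,0,0.2]},{"offset":[0,0,0],"turn":[0,0,0.4]},{"offset":[0,0,0],"turn":[0,0,0.6]},{"offset":[0,0,0],"turn":[0,0,0.667]},{"offset":[0,0,0],"turn":[0,0,0.667]},{"offset":[0,0,0],"turn":[0,0,0.667]}]'
python3 - <<'E'
from h import *
np.set_printoptions(precision=1,suppress=True)
s=manip.read_state();print(s['ee_pos'],yaw(),s['ft_force'])
save('wrist','w1.png')
for n in('glider','notch'):
  for d in manip.mark_of('wrist',n): print(n,d,at('wrist',d['pixel'],0 if n=='glider' else 6))
E
```

```text
clock: 2.15
ee_pos: [598.5, 246.8, 230.5]
ee_rot: [-0.0, 0.502, 0.865, -0.0]
ft_force: [-0.9, -0.4, 0.1]
grip_width: 51.1
grip_force: 0.0
clock: 2.9
ee_pos: [596.1, 248.8, 231.5]
ee_rot: [-0.0, 0.707, 0.707, -0.0]
ft_force: [-0.2, 0.0, -0.2]
grip_width: 51.1
grip_force: 0.0
[596.1 248.8 231.5] 90.02635063349463 [-0.2  0.  -0.2]
glider {'pixel': [222.0, 307.6], 'conf': 0.75} [658.9 164.2   0. ]
glider {'pixel': [44.0, 298.2], 'conf': 0.72} [639.8 360.5   0. ]
glider {'pixel': [153.4, 249.7], 'conf': 0.63} [590.1 247.8   0. ]
notch {'pixel': [251.6, 164.7], 'conf': 0.58} [486.4 127.7   6. ]
```

View pics/w1.png

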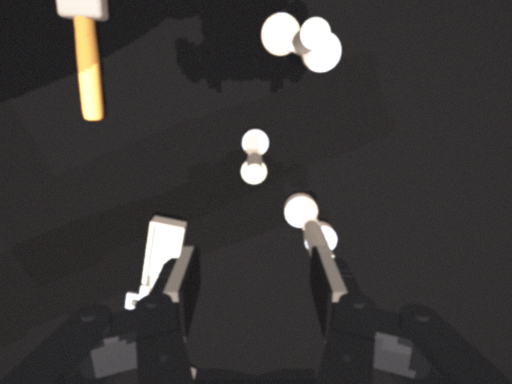

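Wrist view: the small glider has its near disc at (143,255), as (row, col). The post leans down the image, with its top at about (171,254) over the second disc. The notch end is at (222,168).

```bash
python3 - <<'E'
from h import *
np.set_printoptions(precision=1,suppress=True)
t=cv2.imread('pics/w1.png')[120:195,220:290];cv2.imwrite('pics/c2.png',cv2.resize(t,None,fx=8,fy=8,interpolation=cv2.INTER_CUBIC))
for yw in (90,):
  c=np.array([594,248]);
  for d,z in((-16,10),(16,10),(0,70)): print(proj('wrist',[c[0],c[1]+d,z]))
for px,z in(([143,255],10),([171,254],10),([171,254],70),([142.5,255],10)): print(px,at('wrist',px,z))
E
```

```text
[253.  169.4]
[252.9 140.6]
[252.6 169.9]
[143, 255] [596.2 261.4  10. ]
[171, 254] [595.1 230.1  10. ]
[171, 254] [595.3 246.9  70. ]
[142.5, 255] [596.2 261.9  10. ]
```

View pics/c2.png

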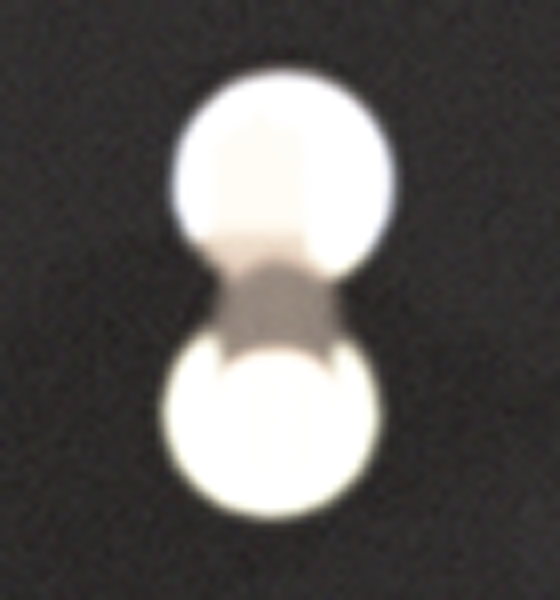

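```bash
python3 -m creep '[{"offset":[-0.005,-0.001,0.08],"turn":[0,0,0.067]},{"offset":[-0.005,-0.001,0.16],"turn":[0,0,0.067]},{"offset":[-0.005,-0.001,0.23],"turn":[0,0,0.067]},{"offset":[-0.005,-0.001,0.28],"turn":[0,0,0.067]},{"offset":[-0.005,-0.001,0.31],"turn":[0,0,0.067]},{"offset":[-0.005,-0.001,0.32],"turn":[0,0,0.067]},{"offset":[-0.005,-0.001,0.32],"turn":[0,0,0.067]},{"offset":[-0.005,-0.001,0.32],"turn":[0,0,0.067]}]'
python3 -m creep '[{"offset":[0,0,0],"turn":[0,0,0]},{"offset":[0,0,0],"turn":[0,0,0]},{"offset":[0,0,0],"turn":[0,0,0]},{"offset":[0,0,0],"turn":[0,0,0]},{"offset":[0,0,0],"turn":[0,0,0]},{"offset":[0,0,0],"turn":[0,0,0]}]' 0 50
python3 -m creep '[{"offset":[0,0,-0.03],"turn":[0,0,0]},{"offset":[0,0,-0.08],"turn":[0,0,0]},{"offset":[0,0,-0.1],"turn":[0,0,0]},{"offset":[0,0,-0.1],"turn":[0,0,0]},{"offset":[0,0,-0.1],"turn":[0,0,0]},{"offset":[0,0,-0.1],"turn":[0,0,0]}]'
python3 - <<'E'
from h import *
np.set_printoptions(precision=1,suppress=True)
s=manip.read_state();print(s['ee_pos'],yaw(),s['ft_force'])
for p in([0,0],): go([484+35,129+8,99],78)
a=save('scene','s2.png')[120:300,230:480]; b=save('wrist','w2.png')
cv2.imwrite('pics/c3.png',np.hstack([cv2.resize(b,(400,300)),cv2.resize(a,(400,300))])[:,:,::-1])
E
```

```text
clock: 4.05
ee_pos: [597.1, 245.6, 40.5]
ee_rot: [0.0, 0.726, 0.688, 0.001]
ft_force: [0.3, 0.1, -0.0]
grip_width: 51.1
grip_force: 0.0
clock: 4.8
ee_pos: [596.6, 245.5, 40.0]
ee_rot: [0.0, 0.726, 0.688, 0.001]
ft_force: [-1.2, -0.8, 5.4]
grip_width: 14.4
grip_force: 48.9
clock: 5.55
ee_pos: [595.3, 244.9, 97.9]
ee_rot: [-0.0, 0.726, 0.688, -0.001]
ft_force: [0.2, -0.8, -1.4]
grip_width: 14.5
grip_force: 48.8
[595.3 244.9  97.9] 86.9110766712929 [ 0.2 -0.8 -1.4]
offset [-0.2 -0.1 -0. ] turn [-0.   0.   0.2]
```

View pics/c3.png

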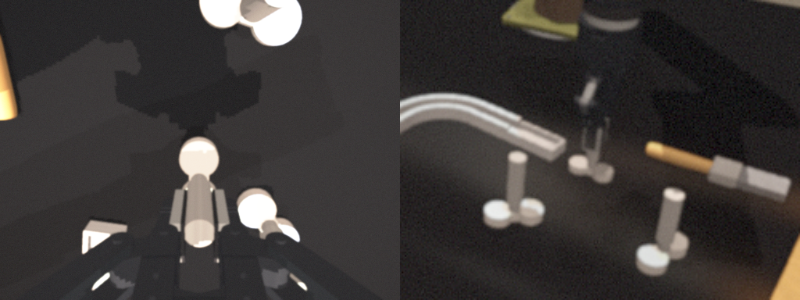

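The glider is held upright between the pads and lifted clear. The notch end shows at the lower left of the wrist half. Next I move past the notch along the track so the wrist camera can see it.

```bash
python3 - <<'E'
from h import *
np.set_printoptions(precision=4,suppress=True)
go([467,51,165],78)
E
```

```text
offset [-0.3346 -0.1968 -0.1106] turn [-0.0019  0.0011  0.1981]
```

```bash
python3 -m creep '[{"offset":[-0.02,-0.01,-0.05],"turn":[0,0,0]},{"offset":[-0.07,-0.04,-0.11],"turn":[0,0,0.05]},{"offset":[-0.14,-0.08,-0.11],"turn":[0,0,0.1]},{"offset":[-0.21,-0.12,-0.11],"turn":[0,0,0.15]},{"offset":[-0.28,-0.16,-0.11],"turn":[0,0,0.2]},{"offset":[-0.32,-0.185,-0.11],"turn":[0,0,0.2]},{"offset":[-0.335,-0.197,-0.11],"turn":[0,0,0.2]},{"offset":[-0.335,-0.197,-0.11],"turn":[0,0,0.2]},{"offset":[-0.335,-0.197,-0.11],"turn":[0,0,0.2]},{"offset":[-0.335,-0.197,-0.11],"turn":[0,0,0.2]}]'
python3 - <<'E'
from h import *
np.set_printoptions(precision=1,suppress=True)
s=manip.read_state();print(s['ee_pos'],yaw(),s['ft_force'],s['grip_width'])
b=save('wrist','w3.png')
for n in('notch','track','exit','glider'):
  for d in manip.mark_of('wrist',n): print(n,d,at('wrist',d['pixel'],6))
cv2.imwrite('pics/c4.png',cv2.resize(b[40:280,100:420],(800,600),interpolation=cv2.INTER_CUBIC)[:,:,::-1])
E
```

```text
clock: 6.9
ee_pos: [468.2, 51.7, 165.3]
ee_rot: [0.0, 0.777, 0.629, 0.0]
ft_force: [0.1, -0.2, -1.1]
grip_width: 14.1
grip_force: 48.9
[468.2  51.7 165.3] 77.98102384911098 [ 0.1 -0.2 -1.1] 14.10421232923449
notch {'pixel': [80.4, 259.9], 'conf': 0.95} [487.8 127.2   6. ]
notch {'pixel': [222.0, 253.5], 'conf': 0.36} [455.2   1.    6. ]
exit {'pixel': [284.9, 341.3], 'conf': 0.69} [528.6 -87.5   6. ]
glider {'pixel': [225.0, 251.1], 'conf': 0.93} [451.8  -2.    6. ]
```

View pics/c4.png

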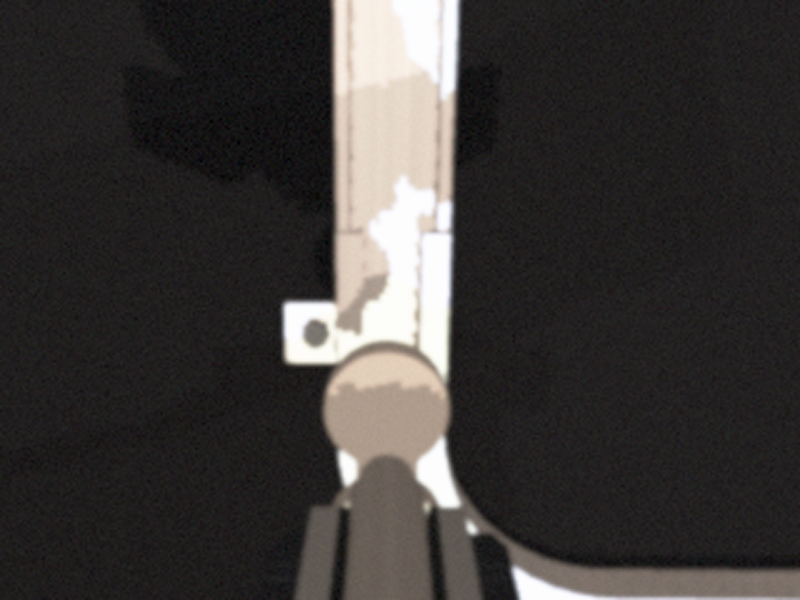

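The crop shows the notch channel clearly. Its outer walls are at crop columns about 334 and 456, and the lips begin at crop row 232. The held foot disc is centred at (386,408) as (col, row). I'll fit the wall edges.

```bash
python3 - <<'E'
from h import *
np.set_printoptions(precision=2,suppress=True)
g=cv2.GaussianBlur(cv2.cvtColor(cv2.imread('pics/w3.png'),cv2.COLOR_BGR2GRAY),(3,3),0).astype(float)
L=[];Rr=[]
for r in range(20,130):
  row=g[r]; dl=row[225:245]-0; dr=row[270:295]
  def cross(v,x0,up):
    t=95
    for i in range(len(v)-1):
      a,b=v[i],v[i+1]
      if up and a<t<=b or (not up and a>=t>b): return x0+i+(a-t)/(a-b)
  l=cross(dl,225,1); q=cross(dr,270,0)
  if l: L.append(at('wrist',[r,l],18 )[:2])
  if q: Rr.append(at('wrist',[r,q],18)[:2])
L=np.array(L);Rr=np.array(Rr)
def fit(P):
  v=cv2.fitLine(P.astype(np.float32),cv2.DIST_HUBER,0,.01,.01).ravel(); 
  if v[1]<0:v[:2]*=-1
  return v
for P in(L,Rr):
  v=fit(P);d=v[:2];print(len(P),np.degrees(np.arctan2(d[1],d[0])),v[2:]+d*(127-v[3])/d[1])
# disc of the held foot: crop -> full
px=[40+408/2.5,100+386/2.5]; s=manip.read_state()
P=at('wrist',px,165.3-30); o=rot(s['ee_rot']).inv(); print('disc in tool',o.apply(P-s['ee_pos']))
print('lip start',at('wrist',[40+232/2.5,100+395/2.5],18))
E
```

```text
109 77.50249 [464.92 127.  ]
108 77.039215 [505.93 127.  ]
disc in tool [17.07 -0.64 29.9 ]
lip start [477.13  85.95  18.  ]
```

```bash
python3 -m creep '[{"offset":[0.06,0.001,0],"turn":[0,0,0.016]},{"offset":[0.12,0.002,0.02],"turn":[0,0,0.016]},{"offset":[0.129,0.0024,0.08],"turn":[0,0,0.016]},{"offset":[0.129,0.0024,0.14],"turn":[0,0,0.016]},{"offset":[0.129,0.0024,0.15],"turn":[0,0,0.016]},{"offset":[0.129,0.0024,0.15],"turn":[0,0,0.016]},{"offset":[0.129,0.0024,0.15],"turn":[0,0,0.016]},{"offset":[0.129,0.0024,0.15],"turn":[0,0,0.016]}]'
python3 - <<'E'
from h import *
np.set_printoptions(precision=4,suppress=True)
s=manip.read_state();print(s['ee_pos'],yaw(),s['ft_force'])
go([485.7,127,62],77.3)
b=save('wrist','w4.png'); a=save('scene','s4.png')[150:260,240:387]
cv2.imwrite('pics/c5.png',np.hstack([cv2.resize(b[40:340,55:455],(400,300)),cv2.resize(a,(400,300),interpolation=cv2.INTER_CUBIC)])[:,:,::-1])
E
```

```text
clock: 8.15
ee_pos: [486.1, 126.5, 76.6]
ee_rot: [0.001, 0.782, 0.624, 0.001]
ft_force: [-0.4, 1.0, -1.1]
grip_width: 14.5
grip_force: 49.0
[486.0947 126.4593  76.6084] 77.17467979123956 [-0.3537  0.9827 -1.1236]
offset [ 0.0007 -0.0009  0.0243] turn [ 0.003  -0.0016 -0.0028]
```

View pics/c5.png

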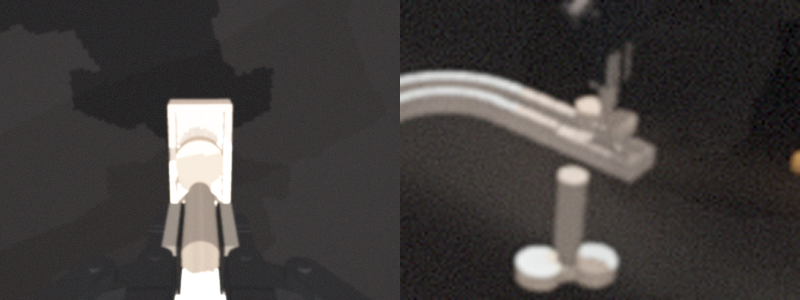

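The wrist half shows the foot's disc centred between the notch walls (168 to 232, disc centre about 200). I'll lower it gently.

```bash
python3 -m creep '[{"offset":[0,0,0.012],"turn":[0,0,0]},{"offset":[0,0,0.022],"turn":[0,0,0]},{"offset":[0,0,0.028],"turn":[0,0,0]},{"offset":[0,0,0.032],"turn":[0,0,0]},{"offset":[0,0,0.035],"turn":[0,0,0]},{"offset":[0,0,0.035],"turn":[0,0,0]}]'

```

```text
clock: 9.0
ee_pos: [485.1, 126.3, 54.2]
ee_rot: [0.0, 0.782, 0.624, 0.0]
ft_force: [1.7, -1.0, -1.3]
grip_width: 14.6
grip_force: 48.9
```

```bash
python3 -m creep '[{"offset":[0,0,0.004],"turn":[0,0,0]},{"offset":[0,0,0.008],"turn":[0,0,0]},{"offset":[0,0,0.011],"turn":[0,0,0]},{"offset":[0,0,0.011],"turn":[0,0,0]}]'

```

```text
clock: 9.5
ee_pos: [485.0, 126.3, 47.6]
ee_rot: [0.0, 0.782, 0.624, -0.0]
ft_force: [1.3, 0.3, -0.9]
grip_width: 14.4
grip_force: 48.9
```

```bash
python3 -m creep '[{"offset":[0,0,0.0015],"turn":[0,0,0]},{"offset":[0,0,0.002],"turn":[0,0,0]},{"offset":[0,0,0.002],"turn":[0,0,0]}]'
python3 -m creep '[{"offset":[0,0,0.001],"turn":[0,0,0]},{"offset":[0,0,0.001],"turn":[0,0,0]}]'
```

```text
clock: 9.88
ee_pos: [485.1, 126.3, 46.5]
ee_rot: [0.0, 0.782, 0.624, 0.0]
ft_force: [1.3, -0.4, -2.2]
grip_width: 14.5
grip_force: 48.9
clock: 10.12
ee_pos: [485.1, 126.3, 46.0]
ee_rot: [0.0, 0.782, 0.624, 0.0]
ft_force: [0.9, -0.4, -0.1]
grip_width: 14.5
grip_force: 49.1
```

The foot is down on the notch floor at TCP z ≈ 46. I'll set up the path helper and start sliding under the lips.

```bash
cat >> h.py <<'E'
YAW=77.3
def frame(): 
    a=np.radians(YAW); return -np.array([np.cos(a),np.sin(a)]),np.array([np.sin(a),-np.cos(a)])
HE,NE=-31.3,445.6   # h of exit leg, n of entry leg
def cl(s):  # centreline (h,n,) s=0 arc start
    if s<0: return np.array([HE-90+s,NE])
    L=90*np.pi/2
    if s<L: t=s/90; return np.array([HE-90+90*np.sin(t),NE+90-90*np.cos(t)])
    return np.array([HE,NE+90+s-L])
def path(s):
    h,n=frame(); f,b=cl(s+16),cl(s-16); m=(f+b)/2; d=f-b
    w=d[0]*h+d[1]*n; return m[0]*h+m[1]*n, np.degrees(np.arctan2(-w[1],-w[0]))
def rows(ss,z,base=None,bias=(0,0)):
    s0=manip.read_state(); P=np.array(s0['ee_pos']) if base is None else np.array(base[:3],float)
    Rm=down(yaw() if base is None else base[3])
    for s in ss:
        p,y=path(s); p=np.array([p[0]+bias[0],p[1]+bias[1],z]); T=down(y)
        print(s,'->',np.round(p,1),round(y,1),np.round(Rm.inv().apply(p-P)/600,4),np.round((Rm.inv()*T).as_rotvec(degrees=True)[2]/45,3))
E
python3 -m creep '[{"offset":[-0.005,0,-0.0008],"turn":[0,0,0]},{"offset":[-0.01,0,-0.0008],"turn":[0,0,0]},{"offset":[-0.015,0,-0.0008],"turn":[0,0,0]},{"offset":[-0.02,0,-0.0008],"turn":[0,0,0]},{"offset":[-0.025,0,-0.0008],"turn":[0,0,0]},{"offset":[-0.03,0,-0.0008],"turn":[0,0,0]},{"offset":[-0.035,0,-0.0008],"turn":[0,0,0]},{"offset":[-0.04,0,-0.0008],"turn":[0,0,0]}]' 0 25
```

```text
clock: 11.12
ee_pos: [479.8, 102.8, 46.5]
ee_rot: [0.0, 0.782, 0.624, 0.0]
ft_force: [1.7, -0.2, -1.3]
grip_width: 14.5
grip_force: 48.9
```

```bash
python3 -m creep '[{"offset":[-0.005,0.0005,0],"turn":[0,0,0]},{"offset":[-0.01,0.0008,0],"turn":[0,0,0]},{"offset":[-0.015,0.0008,0],"turn":[0,0,0]},{"offset":[-0.02,0.0008,0],"turn":[0,0,0]},{"offset":[-0.025,0.0008,0],"turn":[0,0,0]},{"offset":[-0.03,0.0008,0],"turn":[0,0,0]},{"offset":[-0.035,0.0008,0],"turn":[0,0,0]},{"offset":[-0.04,0.0008,0],"turn":[0,0,0]},{"offset":[-0.045,0.0008,0],"turn":[0,0,0]},{"offset":[-0.05,0.0008,0],"turn":[0,0,0]}]' 1 25
```

```text
clock: 12.38
ee_pos: [473.3, 73.4, 46.3]
ee_rot: [-0.0, 0.782, 0.624, -0.0]
ft_force: [1.2, 0.0, -0.8]
grip_width: 14.5
grip_force: 48.9
```

```bash
python3 - <<'E'
from h import *
rows(range(-50,-2,4),46.5)
E
```

```text
-50 -> [472.4  69.1  46.5] 77.3 [-0.0072  0.0001 -0.0003] -0.002
-46 -> [471.5  65.2  46.5] 77.3 [-0.0139  0.0001 -0.0003] -0.002
-42 -> [470.6  61.3  46.5] 77.3 [-0.0205  0.0001 -0.0003] -0.002
-38 -> [469.7  57.4  46.5] 77.3 [-0.0272  0.0001 -0.0003] -0.002
-34 -> [468.8  53.5  46.5] 77.3 [-0.0339  0.0001 -0.0003] -0.002
-30 -> [468.   49.6  46.5] 77.3 [-0.0405  0.0001 -0.0003] -0.002
-26 -> [467.1  45.7  46.5] 77.3 [-0.0472  0.0002 -0.0003] -0.002
-22 -> [466.2  41.8  46.5] 77.3 [-0.0539  0.0002 -0.0003] -0.002
-18 -> [465.3  37.9  46.5] 77.3 [-0.0605  0.0002 -0.0003] -0.002
-14 -> [464.5  34.   46.5] 77.3 [-0.0672  0.0002 -0.0003] -0.003
-10 -> [463.7  30.1  46.5] 77.7 [-0.0739  0.0004 -0.0003] -0.01
-6 -> [463.   26.2  46.5] 78.3 [-0.0805  0.0007 -0.0003] -0.024
```

```bash
python3 -m creep '[{"offset":[-0.007,0,0],"turn":[0,0,0]},{"offset":[-0.014,0,0],"turn":[0,0,0]},{"offset":[-0.0205,0,0],"turn":[0,0,0]},{"offset":[-0.027,0,0],"turn":[0,0,0]},{"offset":[-0.034,0,0],"turn":[0,0,0]},{"offset":[-0.0405,0,0],"turn":[0,0,0]},{"offset":[-0.047,0,0],"turn":[0,0,0]},{"offset":[-0.054,0,0],"turn":[0,0,0]},{"offset":[-0.0605,0,0],"turn":[0,0,0]},{"offset":[-0.067,0,0],"turn":[0,0,-0.003]},{"offset":[-0.074,0.0004,0],"turn":[0,0,-0.01]},{"offset":[-0.0805,0.0007,0],"turn":[0,0,-0.024]}]'
python3 - <<'E'
from h import *
print(yaw());rows(range(-6,33,4),46.5,base=[463,26.2,46.5,78.3])
E
```

```text
clock: 13.88
ee_pos: [463.0, 26.1, 46.4]
ee_rot: [-0.0, 0.775, 0.631, -0.0]
ft_force: [0.1, 0.1, -0.0]
grip_width: 14.9
grip_force: 48.9
78.30905305460367
-6 -> [463.   26.2  46.5] 78.3 [-0.0001 -0.0001  0.    ] 0.0
-2 -> [462.3  22.2  46.5] 79.2 [-0.0067  0.0003  0.    ] -0.021
2 -> [461.8  18.3  46.5] 80.5 [-0.0133  0.0007  0.    ] -0.049
6 -> [461.4  14.3  46.5] 82.1 [-0.0199  0.0014  0.    ] -0.085
10 -> [461.   10.4  46.5] 84.0 [-0.0265  0.0021  0.    ] -0.127
14 -> [460.8   6.4  46.5] 86.3 [-0.033  0.003  0.   ] -0.177
18 -> [460.6   2.5  46.5] 88.8 [-0.0395  0.0041  0.    ] -0.232
22 -> [460.6  -1.4  46.5] 91.3 [-0.0459  0.0054  0.    ] -0.289
26 -> [460.8  -5.4  46.5] 93.9 [-0.0523  0.007   0.    ] -0.346
30 -> [461.1  -9.3  46.5] 96.4 [-0.0586  0.0089  0.    ] -0.402
```

Forces are near zero. Now into the bend.

```bash
python3 -m creep '[{"offset":[-0.0067,0.0003,0],"turn":[0,0,-0.021]},{"offset":[-0.0133,0.0007,0],"turn":[0,0,-0.049]},{"offset":[-0.0199,0.0014,0],"turn":[0,0,-0.085]},{"offset":[-0.0265,0.0021,0],"turn":[0,0,-0.127]},{"offset":[-0.033,0.003,0],"turn":[0,0,-0.177]},{"offset":[-0.033,0.003,0],"turn":[0,0,-0.177]}]'
python3 - <<'E'
from h import *
print(yaw());rows(range(18,60,4),46.5,base=[460.8,6.4,46.5,86.3])
E
```

```text
clock: 14.62
ee_pos: [460.9, 6.3, 46.4]
ee_rot: [0.0, 0.73, 0.683, -0.0]
ft_force: [-0.2, -0.6, -1.8]
grip_width: 14.7
grip_force: 48.9
86.21940316607005
18 -> [460.6   2.5  46.5] 88.8 [-0.0065  0.0001  0.    ] -0.055
22 -> [460.6  -1.4  46.5] 91.3 [-0.0131  0.0005  0.    ] -0.111
26 -> [460.8  -5.4  46.5] 93.9 [-0.0196  0.0012  0.    ] -0.168
30 -> [461.1  -9.3  46.5] 96.4 [-0.0261  0.0022  0.    ] -0.224
34 -> [461.7 -13.2  46.5] 98.9 [-0.0325  0.0035  0.    ] -0.281
38 -> [462.4 -17.1  46.5] 101.5 [-0.0389  0.0051  0.    ] -0.338
42 -> [463.2 -20.9  46.5] 104.0 [-0.0452  0.007   0.    ] -0.394
46 -> [464.3 -24.7  46.5] 106.6 [-0.0514  0.0091  0.    ] -0.451
50 -> [465.5 -28.4  46.5] 109.1 [-0.0575  0.0115  0.    ] -0.507
54 -> [466.8 -32.1  46.5] 111.7 [-0.0634  0.0142  0.    ] -0.564
58 -> [468.4 -35.8  46.5] 114.2 [-0.0693  0.0171  0.    ] -0.621
```

```bash
python3 -m creep '[{"offset":[-0.0065,0.0001,0],"turn":[0,0,-0.055]},{"offset":[-0.0131,0.0005,0],"turn":[0,0,-0.111]},{"offset":[-0.0196,0.0012,0],"turn":[0,0,-0.168]},{"offset":[-0.0261,0.0022,0],"turn":[0,0,-0.224]},{"offset":[-0.0325,0.0035,0],"turn":[0,0,-0.281]},{"offset":[-0.0389,0.0051,0],"turn":[0,0,-0.338]},{"offset":[-0.0389,0.0051,0],"turn":[0,0,-0.338]}]'
python3 - <<'E'
from h import *
print(yaw());rows(range(42,90,4),46.5,base=[462.4,-17.1,46.5,101.5])
E
```

```text
clock: 15.5
ee_pos: [462.4, -16.9, 46.4]
ee_rot: [-0.0, 0.633, 0.774, 0.0]
ft_force: [-0.3, -0.1, -0.6]
grip_width: 14.5
grip_force: 49.0
101.39455562391805
42 -> [463.2 -20.9  46.5] 104.0 [-0.0065  0.0001  0.    ] -0.056
46 -> [464.3 -24.7  46.5] 106.6 [-0.013   0.0005  0.    ] -0.113
50 -> [465.5 -28.4  46.5] 109.1 [-0.0196  0.0013  0.    ] -0.17
54 -> [466.8 -32.1  46.5] 111.7 [-0.026   0.0023  0.    ] -0.226
58 -> [468.4 -35.8  46.5] 114.2 [-0.0325  0.0036  0.    ] -0.283
62 -> [470.1 -39.3  46.5] 116.8 [-0.0388  0.0052  0.    ] -0.339
66 -> [471.9 -42.8  46.5] 119.3 [-0.0451  0.007   0.    ] -0.396
70 -> [473.9 -46.2  46.5] 121.9 [-0.0513  0.0092  0.    ] -0.453
74 -> [476.1 -49.5  46.5] 124.4 [-0.0574  0.0116  0.    ] -0.509
78 -> [478.4 -52.7  46.5] 127.0 [-0.0634  0.0143  0.    ] -0.566
82 -> [480.8 -55.8  46.5] 129.5 [-0.0693  0.0172  0.    ] -0.622
86 -> [483.4 -58.7  46.5] 132.0 [-0.075   0.0204  0.    ] -0.679
```

Running freely; on through the middle of the bend.

```bash
python3 -m creep '[{"offset":[-0.0065,0.0001,0],"turn":[0,0,-0.056]},{"offset":[-0.013,0.0005,0],"turn":[0,0,-0.113]},{"offset":[-0.0196,0.0013,0],"turn":[0,0,-0.17]},{"offset":[-0.026,0.0023,0],"turn":[0,0,-0.226]},{"offset":[-0.0325,0.0036,0],"turn":[0,0,-0.283]},{"offset":[-0.0388,0.0052,0],"turn":[0,0,-0.339]},{"offset":[-0.0451,0.007,0],"turn":[0,0,-0.396]},{"offset":[-0.0513,0.0092,0],"turn":[0,0,-0.453]},{"offset":[-0.0513,0.0092,0],"turn":[0,0,-0.453]}]'
python3 - <<'E'
from h import *
print(yaw());rows(range(74,116,4),46.5,base=[473.9,-46.2,46.5,121.9])
E
```

```text
clock: 16.62
ee_pos: [474.1, -45.9, 46.4]
ee_rot: [0.0, 0.487, 0.874, 0.0]
ft_force: [0.5, 0.5, -0.9]
grip_width: 14.7
grip_force: 49.0
121.75500055233348
74 -> [476.1 -49.5  46.5] 124.4 [-0.0066  0.0002  0.    ] -0.056
78 -> [478.4 -52.7  46.5] 127.0 [-0.0131  0.0006  0.    ] -0.112
82 -> [480.8 -55.8  46.5] 129.5 [-0.0196  0.0014  0.    ] -0.169
86 -> [483.4 -58.7  46.5] 132.0 [-0.0261  0.0024  0.    ] -0.226
90 -> [486.1 -61.6  46.5] 134.6 [-0.0325  0.0037  0.    ] -0.282
94 -> [488.9 -64.4  46.5] 137.1 [-0.0389  0.0053  0.    ] -0.339
98 -> [491.9 -67.   46.5] 139.7 [-0.0452  0.0071  0.    ] -0.395
102 -> [494.9 -69.4  46.5] 142.2 [-0.0514  0.0093  0.    ] -0.452
106 -> [498.1 -71.8  46.5] 144.8 [-0.0575  0.0117  0.    ] -0.508
110 -> [501.3 -74.   46.5] 147.3 [-0.0635  0.0144  0.    ] -0.565
114 -> [504.7 -76.   46.5] 149.9 [-0.0693  0.0173  0.    ] -0.622
```

```bash
python3 -m creep '[{"offset":[-0.0066,0.0002,0],"turn":[0,0,-0.056]},{"offset":[-0.0131,0.0006,0],"turn":[0,0,-0.112]},{"offset":[-0.0196,0.0014,0],"turn":[0,0,-0.169]},{"offset":[-0.0261,0.0024,0],"turn":[0,0,-0.226]},{"offset":[-0.0325,0.0037,0],"turn":[0,0,-0.282]},{"offset":[-0.0389,0.0053,0],"turn":[0,0,-0.339]},{"offset":[-0.0389,0.0053,0],"turn":[0,0,-0.339]}]'
python3 - <<'E'
from h import *
print(yaw());rows(range(98,144,4),46.5,base=[488.9,-64.4,46.5,137.1])
E
```

```text
clock: 17.5
ee_pos: [489.0, -64.0, 46.4]
ee_rot: [-0.0, 0.366, 0.93, 0.0]
ft_force: [-0.2, 0.8, -1.7]
grip_width: 14.3
grip_force: 49.0
137.00301766883987
98 -> [491.9 -67.   46.5] 139.7 [-0.0065  0.0002  0.    ] -0.058
102 -> [494.9 -69.4  46.5] 142.2 [-0.0131  0.0007  0.    ] -0.114
106 -> [498.1 -71.8  46.5] 144.8 [-0.0196  0.0014  0.    ] -0.171
110 -> [501.3 -74.   46.5] 147.3 [-0.0261  0.0024  0.    ] -0.227
114 -> [504.7 -76.   46.5] 149.9 [-0.0325  0.0037  0.    ] -0.284
118 -> [508.2 -77.9  46.5] 152.4 [-0.0389  0.0053  0.    ] -0.34
122 -> [511.7 -79.7  46.5] 155.0 [-0.0451  0.0072  0.    ] -0.397
126 -> [515.3 -81.3  46.5] 157.5 [-0.0513  0.0093  0.    ] -0.454
130 -> [518.9 -82.7  46.5] 159.8 [-0.0575  0.0117  0.    ] -0.506
134 -> [522.6 -84.2  46.5] 161.9 [-0.0636  0.0142  0.    ] -0.55
138 -> [526.4 -85.5  46.5] 163.6 [-0.0697  0.0168  0.    ] -0.588
142 -> [530.2 -86.7  46.5] 165.0 [-0.0757  0.0196  0.    ] -0.619
```

```bash
python3 -m creep '[{"offset":[-0.0065,0.0002,0],"turn":[0,0,-0.058]},{"offset":[-0.0131,0.0007,0],"turn":[0,0,-0.114]},{"offset":[-0.0196,0.0014,0],"turn":[0,0,-0.171]},{"offset":[-0.0261,0.0024,0],"turn":[0,0,-0.227]},{"offset":[-0.0325,0.0037,0],"turn":[0,0,-0.284]},{"offset":[-0.0389,0.0053,0],"turn":[0,0,-0.34]},{"offset":[-0.0389,0.0053,0],"turn":[0,0,-0.34]}]'
python3 - <<'E'
from h import *
print(yaw());rows(range(122,170,4),46.5,base=[508.2,-77.9,46.5,152.4])
E
```

```text
clock: 18.38
ee_pos: [508.2, -77.5, 46.4]
ee_rot: [-0.0, 0.239, 0.971, 0.0]
ft_force: [0.2, 0.5, -1.2]
grip_width: 14.4
grip_force: 48.9
152.3014576951534
122 -> [511.7 -79.7  46.5] 155.0 [-0.0065  0.0001  0.    ] -0.057
126 -> [515.3 -81.3  46.5] 157.5 [-0.0131  0.0005  0.    ] -0.114
130 -> [518.9 -82.7  46.5] 159.8 [-0.0196  0.0011  0.    ] -0.166
134 -> [522.6 -84.2  46.5] 161.9 [-0.0262  0.0019  0.    ] -0.21
138 -> [526.4 -85.5  46.5] 163.6 [-0.0327  0.0029  0.    ] -0.248
142 -> [530.2 -86.7  46.5] 165.0 [-0.0393  0.0039  0.    ] -0.279
146 -> [534.  -87.9  46.5] 166.0 [-0.0458  0.0052  0.    ] -0.303
150 -> [537.8 -89.   46.5] 166.8 [-0.0523  0.0065  0.    ] -0.319
154 -> [541.7 -90.   46.5] 167.2 [-0.0588  0.0081  0.    ] -0.329
158 -> [545.6 -90.9  46.5] 167.3 [-0.0653  0.0097  0.    ] -0.331
162 -> [549.5 -91.8  46.5] 167.3 [-0.0717  0.0114  0.    ] -0.331
166 -> [553.4 -92.6  46.5] 167.3 [-0.0781  0.0131  0.    ] -0.331
```

```bash
python3 -m creep '[{"offset":[-0.0065,0.0001,0],"turn":[0,0,-0.057]},{"offset":[-0.0131,0.0005,0],"turn":[0,0,-0.114]},{"offset":[-0.0196,0.0011,0],"turn":[0,0,-0.166]},{"offset":[-0.0262,0.0019,0],"turn":[0,0,-0.21]},{"offset":[-0.0327,0.0029,0],"turn":[0,0,-0.248]},{"offset":[-0.0393,0.0039,0],"turn":[0,0,-0.279]},{"offset":[-0.0458,0.0052,0],"turn":[0,0,-0.303]},{"offset":[-0.0523,0.0065,0],"turn":[0,0,-0.319]},{"offset":[-0.0588,0.0081,0],"turn":[0,0,-0.329]},{"offset":[-0.0653,0.0097,0],"turn":[0,0,-0.331]},{"offset":[-0.0653,0.0097,0],"turn":[0,0,-0.331]}]'
python3 - <<'E'
from h import *
np.set_printoptions(precision=1,suppress=True)
h,n=frame();P=np.array(manip.read_state()['ee_pos'][:2]);print(yaw(),h@P-HE,n@P-NE-90)
b=save('wrist','w6.png');a=save('scene','s6.png')[120:240,160:320]
for c in('top','wrist'):
  manip.get_image(c)
  for d in manip.mark_of(c,'stop'): print(c,d,at(c,d['pixel'],0), n@at(c,d['pixel'],0)[:2]-NE-90)
cv2.imwrite('pics/c6.png',np.hstack([cv2.resize(b,(400,300)),cv2.resize(a,(400,300),interpolation=cv2.INTER_CUBIC)])[:,:,::-1])
E
```

```text
clock: 19.75
ee_pos: [546.0, -90.8, 46.4]
ee_rot: [0.0, 0.111, 0.994, -0.0]
ft_force: [0.2, 0.6, -1.5]
grip_width: 14.4
grip_force: 49.0
167.27471398155956 -0.18870593056916718 17.04633994943947
```

View pics/c6.png

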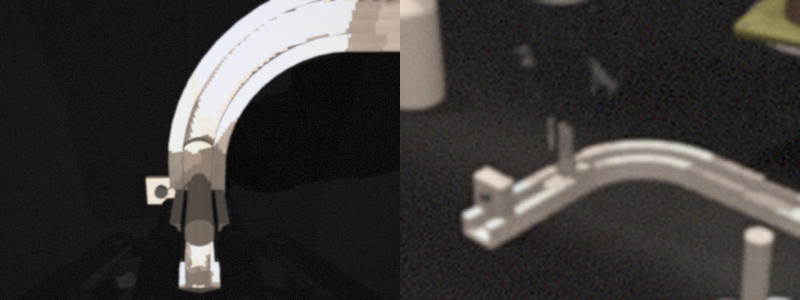

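The glider stands upright in the exit leg, with the stop block ahead of it. I'll approach to about 50 mm past the exit, then feel for the buffer.

```bash
python3 -m creep '[{"offset":[-0.005,0,0],"turn":[0,0,0]},{"offset":[-0.01,0,0],"turn":[0,0,0]},{"offset":[-0.015,0,0],"turn":[0,0,0]},{"offset":[-0.02,0,0],"turn":[0,0,0]},{"offset":[-0.025,0,0],"turn":[0,0,0]},{"offset":[-0.03,0,0],"turn":[0,0,0]},{"offset":[-0.035,0,0],"turn":[0,0,0]},{"offset":[-0.04,0,0],"turn":[0,0,0]},{"offset":[-0.045,0,0],"turn":[0,0,0]},{"offset":[-0.05,0,0],"turn":[0,0,0]},{"offset":[-0.055,0,0],"turn":[0,0,0]},{"offset":[-0.055,0,0],"turn":[0,0,0]}]'
python3 -m creep '[{"offset":[-0.0015,0,0],"turn":[0,0,0]},{"offset":[-0.003,0,0],"turn":[0,0,0]},{"offset":[-0.0045,0,0],"turn":[0,0,0]},{"offset":[-0.006,0,0],"turn":[0,0,0]},{"offset":[-0.0075,0,0],"turn":[0,0,0]},{"offset":[-0.009,0,0],"turn":[0,0,0]}]'
```

```text
clock: 21.55
ee_pos: [578.1, -98.0, 46.4]
ee_rot: [0.0, 0.111, 0.994, 0.0]
ft_force: [-0.1, 0.4, -0.6]
grip_width: 14.3
grip_force: 49.0
clock: 22.3
ee_pos: [583.1, -99.1, 46.4]
ee_rot: [0.0, 0.111, 0.994, -0.0]
ft_force: [-0.2, -0.8, 0.2]
grip_width: 14.4
grip_force: 49.0
```

```bash
python3 -m creep '[{"offset":[-0.0015,0,0],"turn":[0,0,0]},{"offset":[-0.003,0,0],"turn":[0,0,0]},{"offset":[-0.0045,0,0],"turn":[0,0,0]},{"offset":[-0.006,0,0],"turn":[0,0,0]},{"offset":[-0.006,0,0],"turn":[0,0,0]}]'
```

```text
clock: 22.92
ee_pos: [586.7, -99.9, 46.4]
ee_rot: [0.0, 0.111, 0.994, 0.0]
ft_force: [0.1, 0.6, -0.6]
grip_width: 14.6
grip_force: 49.0
```

```bash
python3 - <<'E'
from h import *
np.set_printoptions(precision=1,suppress=True)
h,n=frame()
for c in('top','scene'):
  for d in manip.mark_of(c,'stop'): p=at(c,d['pixel'],0);print(c,d['conf'],p, n@p[:2]-NE-90)
# block top far/near edge estimates from scene rect
for d in manip.spot_in('scene','stop'): print(d)
print([proj('scene',np.r_[HE*h+(NE+90+t)*n,60]) for t in(95,101,119,125)])
E
```

```text
scene 0.78 [ 633.5 -113.4    0. ] 107.33399936731007
{'rect': [189.5, 188.5, 14.9, 20.6], 'conf': 0.72}
[array([203.3, 187.3]), array([201.5, 188.3]), array([196. , 191.2]), array([194.1, 192.2])]
```

```bash
python3 -m creep '[{"offset":[-0.0015,0,0],"turn":[0,0,0]},{"offset":[-0.003,0,0],"turn":[0,0,0]},{"offset":[-0.0045,0,0],"turn":[0,0,0]},{"offset":[-0.005,0,0],"turn":[0,0,0]}]'
```

```text
clock: 23.58
ee_pos: [589.6, -100.6, 46.4]
ee_rot: [0.0, 0.111, 0.994, -0.0]
ft_force: [-0.2, -0.1, -1.3]
grip_width: 14.6
grip_force: 49.0
```

```bash
python3 -m creep '[{"offset":[-0.0015,0,0],"turn":[0,0,0]},{"offset":[-0.003,0,0],"turn":[0,0,0]},{"offset":[-0.0045,0,0],"turn":[0,0,0]},{"offset":[-0.005,0,0],"turn":[0,0,0]}]'
```

```text
clock: 24.08
ee_pos: [592.5, -101.2, 46.4]
ee_rot: [0.0, 0.111, 0.994, 0.0]
ft_force: [-0.3, 0.1, -1.6]
grip_width: 14.4
grip_force: 49.0
```

```bash
python3 -m creep '[{"offset":[-0.0015,0,0],"turn":[0,0,0]},{"offset":[-0.003,0,0],"turn":[0,0,0]},{"offset":[-0.004,0,0],"turn":[0,0,0]},{"offset":[-0.004,0,0],"turn":[0,0,0]}]'
```

```text
clock: 24.58
ee_pos: [594.9, -101.8, 46.4]
ee_rot: [0.0, 0.111, 0.994, 0.0]
ft_force: [0.3, 0.3, -1.1]
grip_width: 14.7
grip_force: 49.0
```

```bash
python3 -m creep '[{"offset":[-0.0015,0,0],"turn":[0,0,0]},{"offset":[-0.003,0,0],"turn":[0,0,0]},{"offset":[-0.004,0,0],"turn":[0,0,0]},{"offset":[-0.004,0,0],"turn":[0,0,0]}]'
```

```text
clock: 25.08
ee_pos: [597.2, -102.3, 46.4]
ee_rot: [0.0, 0.111, 0.994, -0.0]
ft_force: [-0.9, 0.2, -0.8]
grip_width: 14.6
grip_force: 49.0
```

```bash
python3 -m creep '[{"offset":[-0.001,0,0],"turn":[0,0,0]},{"offset":[-0.002,0,0],"turn":[0,0,0]},{"offset":[-0.003,0,0],"turn":[0,0,0]},{"offset":[-0.003,0,0],"turn":[0,0,0]}]'
```

```text
clock: 25.58
ee_pos: [599.0, -102.7, 46.4]
ee_rot: [0.0, 0.111, 0.994, -0.0]
ft_force: [0.5, -0.6, -0.7]
grip_width: 14.3
grip_force: 49.0
```

```bash
python3 -m creep '[{"offset":[-0.001,0,0],"turn":[0,0,0]},{"offset":[-0.002,0,0],"turn":[0,0,0]},{"offset":[-0.003,0,0],"turn":[0,0,0]},{"offset":[-0.004,0,0],"turn":[0,0,0]},{"offset":[-0.004,0,0],"turn":[0,0,0]}]'
```

```text
clock: 26.2
ee_pos: [601.3, -103.2, 46.4]
ee_rot: [0.0, 0.111, 0.994, -0.0]
ft_force: [0.4, -0.1, -2.0]
grip_width: 14.6
grip_force: 49.0
```

```bash
python3 -m creep '[{"offset":[-0.001,0,0],"turn":[0,0,0]},{"offset":[-0.002,0,0],"turn":[0,0,0]},{"offset":[-0.003,0,0],"turn":[0,0,0]},{"offset":[-0.004,0,0],"turn":[0,0,0]},{"offset":[-0.004,0,0],"turn":[0,0,0]}]'
```

```text
clock: 26.82
ee_pos: [603.6, -103.8, 46.4]
ee_rot: [0.0, 0.111, 0.994, -0.0]
ft_force: [-0.8, 0.4, -0.7]
grip_width: 14.8
grip_force: 49.0
```

```bash
python3 -m creep '[{"offset":[-0.001,0,0],"turn":[0,0,0]},{"offset":[-0.002,0,0],"turn":[0,0,0]},{"offset":[-0.003,0,0],"turn":[0,0,0]},{"offset":[-0.003,0,0],"turn":[0,0,0]}]'
```

```text
clock: 27.32
ee_pos: [605.4, -104.2, 46.4]
ee_rot: [0.0, 0.111, 0.994, 0.0]
ft_force: [-0.3, 0.5, -1.6]
grip_width: 14.5
grip_force: 49.0
```

```bash
python3 -m creep '[{"offset":[-0.001,0,0],"turn":[0,0,0]},{"offset":[-0.002,0,0],"turn":[0,0,0]},{"offset":[-0.003,0,0],"turn":[0,0,0]},{"offset":[-0.003,0,0],"turn":[0,0,0]}]'
```

```text
clock: 27.82
ee_pos: [607.1, -104.6, 46.4]
ee_rot: [0.0, 0.111, 0.994, -0.0]
ft_force: [0.7, -0.2, -1.0]
grip_width: 14.7
grip_force: 49.0
```

```bash
python3 -m creep '[{"offset":[-0.001,0,0],"turn":[0,0,0]},{"offset":[-0.002,0,0],"turn":[0,0,0]},{"offset":[-0.003,0,0],"turn":[0,0,0]},{"offset":[-0.003,0,0],"turn":[0,0,0]}]'
```

```text
clock: 28.32
ee_pos: [608.9, -105.0, 46.4]
ee_rot: [0.0, 0.111, 0.994, 0.0]
ft_force: [-0.1, -0.4, -1.1]
grip_width: 14.3
grip_force: 49.0
```

```bash
python3 -m creep '[{"offset":[-0.001,0,0],"turn":[0,0,0]},{"offset":[-0.002,0,0],"turn":[0,0,0]},{"offset":[-0.003,0,0],"turn":[0,0,0]},{"offset":[-0.003,0,0],"turn":[0,0,0]}]'
```

```text
clock: 28.82
ee_pos: [610.7, -105.3, 46.4]
ee_rot: [0.0, 0.111, 0.994, -0.0]
ft_force: [-1.0, -0.2, -1.2]
grip_width: 14.2
grip_force: 49.0
```

```bash
python3 -m creep '[{"offset":[-0.001,0,0],"turn":[0,0,0]},{"offset":[-0.002,0,0],"turn":[0,0,0]},{"offset":[-0.0025,0,0],"turn":[0,0,0]},{"offset":[-0.0025,0,0],"turn":[0,0,0]}]'
```

```text
clock: 29.32
ee_pos: [612.1, -105.7, 46.4]
ee_rot: [-0.0, 0.111, 0.994, 0.0]
ft_force: [0.4, 0.2, -2.1]
grip_width: 14.3
grip_force: 49.0
```

```bash
python3 -m creep '[{"offset":[-0.001,0,0],"turn":[0,0,0]},{"offset":[-0.002,0,0],"turn":[0,0,0]},{"offset":[-0.0025,0,0],"turn":[0,0,0]},{"offset":[-0.0025,0,0],"turn":[0,0,0]}]'
```

```text
clock: 29.82
ee_pos: [613.5, -106.0, 46.4]
ee_rot: [-0.0, 0.111, 0.994, 0.0]
ft_force: [0.2, 0.3, -0.4]
grip_width: 14.6
grip_force: 49.0
```

```bash
python3 -m creep '[{"offset":[-0.001,0,0],"turn":[0,0,0]},{"offset":[-0.002,0,0],"turn":[0,0,0]},{"offset":[-0.0025,0,0],"turn":[0,0,0]},{"offset":[-0.0025,0,0],"turn":[0,0,0]}]'
```

```text
clock: 30.32
ee_pos: [613.8, -106.1, 46.1]
ee_rot: [-0.001, 0.111, 0.994, 0.0]
ft_force: [-4.2, 0.9, 1.0]
grip_width: 14.8
grip_force: 49.0
```

Contact: the force reads 4.3 N with about 1.2 mm of deflection, so roughly 3.5 N/mm. I'll press on.

```bash
python3 -m creep '[{"offset":[-0.001,0,0],"turn":[0,0,0]},{"offset":[-0.002,0,0],"turn":[0,0,0]},{"offset":[-0.0025,0,0],"turn":[0,0,0]}]'
```

```text
clock: 30.7
ee_pos: [613.9, -106.1, 46.1]
ee_rot: [-0.002, 0.111, 0.994, 0.0]
ft_force: [-7.6, 2.3, 4.5]
grip_width: 14.6
grip_force: 49.3
```

```bash
python3 -m creep '[{"offset":[-0.0008,0,0],"turn":[0,0,0]},{"offset":[-0.0008,0,0],"turn":[0,0,0]},{"offset":[-0.0008,0,0],"turn":[0,0,0]}]'
```

```text
clock: 31.08
ee_pos: [614.0, -106.1, 46.1]
ee_rot: [-0.003, 0.111, 0.994, 0.0]
ft_force: [-7.9, 1.9, 4.2]
grip_width: 14.5
grip_force: 49.4
```

```bash
python3 -m creep '[{"offset":[-0.0009,0,0],"turn":[0,0,0]},{"offset":[-0.0009,0,0],"turn":[0,0,0]},{"offset":[-0.0009,0,0],"turn":[0,0,0]},{"offset":[-0.0009,0,0],"turn":[0,0,0]},{"offset":[-0.0009,0,0],"turn":[0,0,0]},{"offset":[-0.0009,0,0],"turn":[0,0,0]}]'
```

```text
clock: 31.82
ee_pos: [614.0, -106.1, 46.2]
ee_rot: [-0.003, 0.111, 0.994, 0.0]
ft_force: [-9.2, 2.3, 5.1]
grip_width: 14.8
grip_force: 49.5
```

```bash
python3 -m creep '[{"offset":[-0.0002,0,0],"turn":[0,0,0]},{"offset":[-0.0002,0,0],"turn":[0,0,0]},{"offset":[-0.0002,0,0],"turn":[0,0,0]},{"offset":[-0.0002,0,0],"turn":[0,0,0]},{"offset":[-0.0002,0,0],"turn":[0,0,0]},{"offset":[-0.0002,0,0],"turn":[0,0,0]}]'
python3 -m creep '[{"offset":[0.002,0,0],"turn":[0,0,0]},{"offset":[0.0045,0,0],"turn":[0,0,0]},{"offset":[0.0045,0,0],"turn":[0,0,0]}]'
```

```text
clock: 32.58
ee_pos: [614.0, -106.1, 46.2]
ee_rot: [-0.003, 0.111, 0.994, 0.0]
ft_force: [-9.8, 2.3, 6.7]
grip_width: 14.8
grip_force: 49.5
clock: 32.95
ee_pos: [613.9, -106.1, 46.2]
ee_rot: [-0.001, 0.111, 0.994, 0.0]
ft_force: [-4.7, -0.1, 1.8]
grip_width: 14.2
grip_force: 49.3
```

Pressed at about 10 N for more than 0.7 s. Now unload a little more, open, and lift.

```bash
python3 -m creep '[{"offset":[0.0018,0,0],"turn":[0,0,0]},{"offset":[0.0018,0,0],"turn":[0,0,0]}]'
python3 -m creep '[{"offset":[0,0,0],"turn":[0,0,0]},{"offset":[0,0,0],"turn":[0,0,0]},{"offset":[0,0,0],"turn":[0,0,0]},{"offset":[0,0,0],"turn":[0,0,0]},{"offset":[0,0,0],"turn":[0,0,0]},{"offset":[0,0,0],"turn":[0,0,0]}]' 55
python3 -m creep '[{"offset":[0,0,-0.02],"turn":[0,0,0]},{"offset":[0,0,-0.06],"turn":[0,0,0]},{"offset":[0,0,-0.12],"turn":[0,0,0]},{"offset":[0,0,-0.2],"turn":[0,0,0]},{"offset":[0,0,-0.25],"turn":[0,0,0]},{"offset":[0,0,-0.25],"turn":[0,0,0]},{"offset":[0,0,-0.25],"turn":[0,0,0]}]'
python3 - <<'E'
from h import *
a=save('scene','s7.png')[110:260,130:330];b=save('wrist','w7.png')
cv2.imwrite('pics/c7.png',np.hstack([cv2.resize(b,(400,300)),cv2.resize(a,(400,300),interpolation=cv2.INTER_CUBIC)])[:,:,::-1])
E
```

```text
clock: 33.2
ee_pos: [613.8, -106.1, 46.2]
ee_rot: [-0.0, 0.111, 0.994, -0.0]
ft_force: [-3.2, 0.7, -0.3]
grip_width: 14.5
grip_force: 49.2
clock: 33.95
ee_pos: [613.9, -106.1, 46.4]
ee_rot: [0.0, 0.111, 0.994, -0.0]
ft_force: [0.6, 0.6, -0.3]
grip_width: 47.0
grip_force: 0.0
clock: 34.83
ee_pos: [613.4, -106.0, 196.0]
ee_rot: [-0.0, 0.111, 0.994, 0.0]
ft_force: [-0.5, -0.4, 0.3]
grip_width: 46.9
grip_force: 0.0
```

View pics/c7.png

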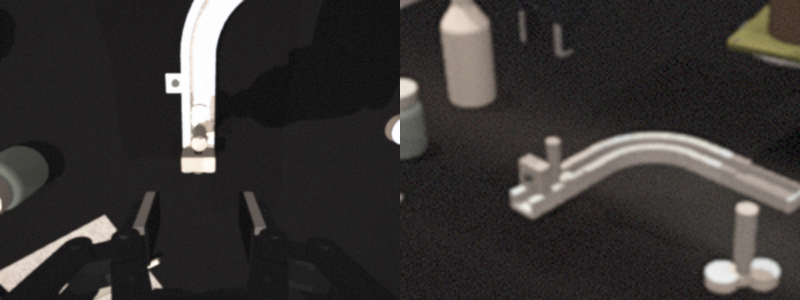

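The glider stands upright in the track against the stop: the post is at (198,143) in the wrist half, right by the block at (198,160). The gripper is clear of it.

```bash
python3 -c "
from rig import manip
print(manip.finish_job())"
```

```text
the job is handed in; nothing more can be done
None
```

The smallest glider is loaded and round the bend; its post was pressed on the buffer at about 8–10 N (wrist-sensor readings) for over half a second, then released upright, and the job was handed in at about 35 s of the 72 s allowed.

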